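Hang the fault tag below the broken unit

TASK

The connector unit with the red lamp is out of order: take the orange S-hook off its stand, hook it through the hole in the yellow tag, lift the tag out of its rack on the hook, and hang it by the hook on the rail under the shelf, below that unit, so that it hangs still and free. Do not knock the shelf or its rail with the arm, and leave the green tag, the meter, the torch and the connector cap where they are.

Things in the scene. Friction and masses are not known exactly. Their poses are not given: they have to be found in the camera images.
- hook_centre (a point): Centre of the loose S-hook, orange-coated round bar 8 mm thick, 134 mm tall, 0.12 kg, hanging upright by its upper bend on the stand's bar. Axes: z up, the hook is flat in its own x-z plane, x away from the robot. Straight shank from x -18, z +45 to x +18, z -45 mm through this point (22 degrees off vertical); grip it across y.
- hook_low (a point): Bottom of the S-hook's lower bend, on the bar's centre line, 63 mm below the hook's centre; axes as the hook's. The bend's centre line has radius 18 mm about x 0, z -45 mm from the hook's centre; it is closed at +x and below and opens to -x, towards the robot; its tip, at x -21, z -49 mm from the hook's centre, points up and to -x at 45 degrees.
- hook_top (a point): Top of the S-hook's upper bend, on the bar's centre line, 63 mm above the hook's centre; axes as the hook's. The bend is the lower one turned half round: closed at -x and on top, open to +x, its tip at x +21, z +49 mm from the hook's centre pointing down and to +x. Hanging on a 12 mm bar, this point is 10 mm above the bar's axis.
- hook: The S-hook as a body; same origin and axes as hook_centre.
- stand_bar (a point): Middle of the hook stand's bar: steel, 12 mm thick, along y, 200 mm long between two posts, its axis 185 mm above the bench; base plate 90 x 220 x 8 mm. Fixed; x away from the robot. The S-hook hangs within 25 mm of its middle.
- tag: The yellow tag, a loose rigid plate 80 mm wide (its y), 140 mm tall (its z), 4 mm thick (its x), about 0.11 kg. Origin at the middle of its lower edge. It stands in one bay of the rack, leaning 25 degrees back, top away from the robot, with its x axis pointing away from the robot and down.
- tag_hole (a point): Centre of the 22 mm round hole in the yellow tag, 118 mm up from its lower edge and 22 mm below its upper edge, half-way through the thickness; axes as the tag's.
- green_tag: The green tag, same size and form, in the other bay of the rack; to be left there. Origin at the middle of its lower edge.
- rack: Grey sheet-metal tag rack, fixed, base plate 120 x 216 x 8 mm from x -65 to +55; origin under its middle, x away from the robot. Two bays side by side, centred at y +50 and -50 mm, each a slot sloping 25 degrees back; the back plate reaches 64 mm and the front lip 28 mm up the slope from the slot's floor, so the tags' holes stand free on both faces.
- shelf: White bench shelf on grey legs, fixed; origin on the bench under the rail, x away from the robot, y along the rail. The board is 180 x 640 x 18 mm, underside 450 mm above the bench, from x -30 to +150 mm, so it overhangs the rail. Legs 20 mm square at x 0 and 120, y -300 and +300 mm; open at front and back.
- rail_mid (a point): Middle of the steel rail between the shelf's front legs: 12 mm thick, along the shelf's y, free from y -280 to +280 mm, its axis 290 mm above the bench; axes as the shelf's.
- unit_red: Cast aluminium connector unit with the red lamp on its lid, fixed on the shelf, 150 x 220 mm, 95 mm tall without the lamp; origin under its middle, axes as the shelf's. Its mate with the green lamp stands beside it; which is left and which is right varies.
- meter: Yellow multimeter lying on the bench, 150 x 76 x 42 mm, a bystander.
- torch: Aluminium torch lying on the bench, 150 mm long, 36 mm thick, a bystander.
- cap: Dark steel connector cap standing on the bench, 46 mm across, 30 mm tall, a bystander.
There are look-alikes about, which are no part of the job. Several things have the shape of the tag; the one meant has the colours described above.

How it is judged:
On the way:
1. the yellow tag is lifted out of the rack on the S-hook: the hook, held in the gripper, passes through its hole and carries it, and the tag no longer touches the rack (distance between tag_hole and hook_low below 0.018 m and contact force between the fingers and hook above 1 N and contact force between hook and tag above 0.2 N and contact force between tag and rack below 0.05 N and distance of tag from where it was at the start of the episode above 0.05 m), for 0.2 s.
At the end, for the whole second after the job is handed in: S-hook hanging on the rail by its upper bend (top 4-16 mm above the rail axis, within 12 mm fore and aft); yellow tag on its lower bend (hole centre within 18 mm of hook_low), within 90 mm of the red-lamp unit's middle along the shelf, upright within 0.2 rad, still (tag < 0.06, hook < 0.05 m/s) (distance between tag_hole and hook_low below 0.018 m and contact force between hook and tag above 0.2 N and x of hook_top in the frame of rail_mid between -0.012 and 0.012 m and z of hook_top in the frame of rail_mid between 0.004 and 0.016 m and contact force between hook and shelf above 0.5 N and y of tag_hole in the frame of unit_red between -0.09 and 0.09 m and angle between tag's own z axis and vertical below 0.2 rad and linear speed of tag below 0.06 m/s and linear speed of hook below 0.05 m/s); the robot touches nothing.
It fails at once if the arm or gripper knocks the shelf or its rail with more than 12 N (contact force between the arm and shelf above 12 N).
It fails at once if the green tag is moved by more than 20 mm (distance of green_tag from where it was at the start of the episode above 0.02 m).
It fails at once if the meter, the torch or the connector cap is moved by more than 20 mm (distance of any of meter, torch, cap from where it was at the start of the episode above 0.02 m).
It also fails if it takes over 66 s, if anything falls off the work surface, if the arm or the gripper's body presses on something with over 40 N, if the wrist force passes 120 N, or if a joint passes its speed limit or range.

ROBOT

A 6-joint arm with a two-finger parallel gripper is mounted at the origin on the work surface. World frame = base frame: x ahead of the robot, y to its left, z up, the work surface at z = 0. Lengths are in m, angles in rad, forces in N, time in s.
With the tool pointing down it reaches from about 0.425 to 0.95 m from the base axis. Payload 3.5 kg.
Tool frame: the origin (TCP) lies midway between the tips of the shut fingers; the grasp point (between the pads) lies 19 mm behind it; z points along the fingers, y is the line along which they close (so a half turn about z gives the same grasp; the last joint's range is limited). The gripper opens to 85 mm and grips with 20 to 120 N. Pads are 22 mm wide; open, the fingers measure 114 mm over their backs; the gripper's body (76 mm by 85 mm) begins 54 mm behind the grasp point. The pads swing forward as they close: fully open they stand 13 mm farther back than shut.
Start: joints at [-1.325, 0.286, 1.577, -0, 1.279, -0.15], TCP at [0.26, -0.623, 0.204] pointing down, gripper open.
Joint ranges: [-2.77, 2.77], [-0.9, 2.22], [0.21, 2.48], [-1.53, 4.67], [0.24, 2.81], [-2.84, 2.84]. Speed limits (rad/s): [2.79, 2.79, 3.14, 3.14, 3.14, 3.14].

INTERFACE

Orientations are given as a unit quaternion [x, y, z, w].
In Python, from plant import ctrl, cams, order gives the robot as it stands.
- The arm moves only by the tool move_arm, never from a script. Its argument "plan" is one flat list of numbers, 7 for each row, row after row: the shift along the world's x, y, z in mm, then the turn, a rotation vector about the world's x, y, z in degrees, then the finger opening in mm, from 0 to 85.4. A call has 1 to 12 rows; each row shifts and turns the commanded pose from where the row before left it; what a row does not reach is not made up. A row lasts 1/10 s, in which the tool goes at most 50 mm and 8.59 degrees, less where a joint would pass 70% of its speed; a pose out of reach is approached as far as the arm can. A call is refused whole if a number of a shift passes 50 or a number of a turn 8.59, either way. A call with a gripper value outside its range is refused whole. The fingers move at their own pace and stop on an object; "newtons" is the grip in N (left out, the last holds). Time passes only in rows, so rows that do not move let the fingers close. It gives the time, the measured TCP pose, the force, the opening and the grip force at its end, in the units of the state.
- ctrl.get_state(): the state, without advancing time (a new reading comes with each control period).
- cams.read_camera(name): name is "side" or "top"; returns a dict with "color" (480x640x3 uint8, red, green, blue), "fov_y" (degrees; the focal length in pixels is half the picture's height over the tangent of half this angle, whatever the lens; pixels are square), "cx", "cy" (the principal point, pixels), "origin" and "orientation" of the camera in the world. Camera axes: x right, y up, looking along -z (the intrinsics and any distortion apply to the point x, -y, -z); pixel columns grow to the right and rows downward; lengths in m; the calibration is good to about 2 mm. A picture is of the moment at which its call begins. There is no depth.
- order.sign_off(): hands the job in; it is judged then, once.
The state is a dict: "time": time; "qpos": joint angles; "dq": joint speeds; "joint_efforts": joint torques, N m; "eef_pos": TCP position; "tcp_rot": TCP orientation; "contact_force": force on the tool from outside, world axes, zero at the start; "wrist_torque": the same for the moment, N m; "opening": opening from 0.0 (shut) to 1.0 (fully open); "finger_force": force on a finger pad.
Only numpy, scipy, OpenCV 4.12 (cv2) and the standard library are available. Lean on these libraries where they do the work, as an engineer would, in place of code of your own. Each camera call takes 0.05 s, during which the arm holds its last target. There are 200 camera calls.

## Working session

There is one attempt and no reset: what is moved stays moved. The work goes in short steps, Python scripts to look and compute and a tool call to move; the robot and the scene stay as the last step left them, time stands still between calls to the robot, and variables do not carry over. Pictures are saved under pics/ and viewed, at most 10 in all, crops included, and the job is handed in when it is done.

Besides the shell and the picture viewer there is one more tool, called after "Request:" as a command line: name --argument value ..., lists and objects as JSON in quotes. move_arm: Moves the arm, as the interface text tells. Its arguments: {"type":"object","properties":{"plan":{"type":"array","items":{"type":"number"}},"newtons":{"type":"number"}},"required":["plan"]}

```bash
ls; mkdir -p pics
python3 - <<'E'
from plant import ctrl,cams,order
import cv2,json
print(ctrl.get_state())
for n in("side","top"):
    r=cams.read_camera(n); cv2.imwrite(f"pics/{n}0.png",r["color"][:,:,::-1]); print(n,{k:v for k,v in r.items() if k!="color"})
E
```

```text
pics
{'time': 0.0, 'qpos': array([-1.32501759e+00,  2.87204471e-01,  1.57821593e+00,  3.39472131e-06,
        1.27859191e+00, -1.49998749e-01]), 'dq': array([ 0.00252271,  0.00134994, -0.00066102, -0.00084516,  0.00051883,
       -0.0009607 ]), 'joint_efforts': array([ 9.25351947e-05, -4.05981982e+01, -2.92628556e+01, -1.66676573e-04,
        5.83234476e-03, -7.15332988e-06]), 'eef_pos': array([ 0.26007722, -0.62208477,  0.20240031]), 'tcp_rot': array([ 9.80483215e-01,  1.96599090e-01, -5.62935425e-05, -1.20851848e-03]), 'contact_force': array([ 0.2012979 , -0.18345972, -0.18513662]), 'wrist_torque': array([-0.02798697,  0.00665671,  0.00454212]), 'finger_force': 0.0, 'opening': 1.001618590641228}
side {'fov_y': 55.59164830220115, 'cx': 317.146595717481, 'cy': 242.30059645087556, 'origin': array([0.05762745, 1.05085334, 1.09429121]), 'orientation': array([-0.09953366,  0.45038373,  0.87071153, -0.17061355])}
top {'fov_y': 43.898579920964394, 'cx': 313.08641251745655, 'cy': 255.6248681440084, 'origin': array([ 0.17177399, -0.01847329,  1.8020984 ]), 'orientation': array([ 0.08448432, -0.07806547, -0.66988597,  0.73349913])}
```

View pics/side0.png

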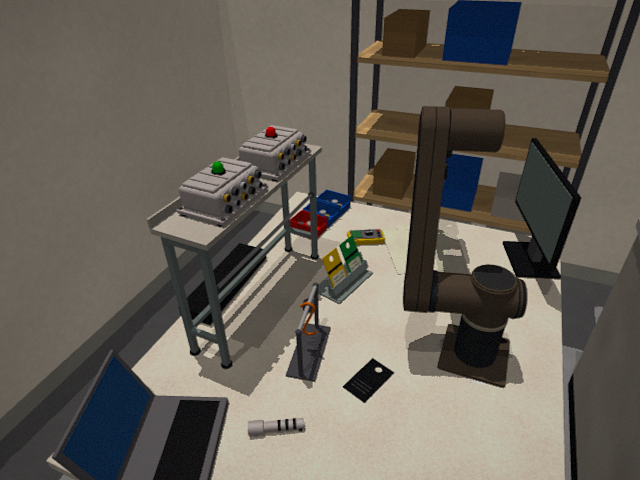

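View pics/top0.png

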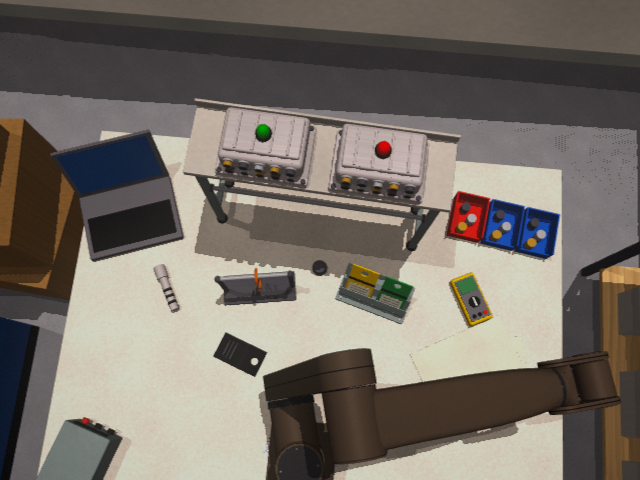

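The side view shows the stand and hook at about (308,315), the rack with the yellow tag at (332,262) and green tag at (348,250), the red lamp at (271,132) and the rail running from about (195,322) to (310,197). In the top view the hook is at (257,280), the yellow tag at (362,275), the green tag at (397,290), the red lamp at (384,149) and the cap at (320,268).

Tag candidates in the top view are the yellow plate (362,275), the green plate (397,290), the black plate on the bench (240,354) and the yellow meter (470,298). The yellow plate in the rack fits the description. I'll confirm it in an enlarged crop.

```bash
cat > h.py <<'E'
import numpy as np,cv2
from scipy.spatial.transform import Rotation as R
from plant import ctrl,cams,order
def cam(n): return cams.read_camera(n)
def f(c): return 240/np.tan(np.radians(c["fov_y"])/2)
def ray(c,u,v):
    d=np.array([(u-c["cx"])/f(c),-(v-c["cy"])/f(c),-1]); return c["origin"],R.from_quat(c["orientation"]).apply(d/np.linalg.norm(d))
def proj(c,p):
    q=R.from_quat(c["orientation"]).inv().apply(np.asarray(p,float)-c["origin"]); return np.stack([c["cx"]-f(c)*q[...,0]/q[...,2],c["cy"]+f(c)*q[...,1]/q[...,2]],-1)
def tri(c1,p1,c2,p2):
    o1,d1=ray(c1,*p1);o2,d2=ray(c2,*p2)
    t=np.linalg.lstsq(np.stack([d1,-d2],1),o2-o1,rcond=None)[0]
    a,b=o1+t[0]*d1,o2+t[1]*d2; return (a+b)/2,np.linalg.norm(a-b)
def plane(c,p,z):
    o,d=ray(c,*p); return o+d*(z-o[2])/d[2]
E
python3 - <<'E'
from h import *
s,t=cam("side"),cam("top")
def crop(c,x,y,w,h,k): return cv2.resize(c["color"][y:y+h,x:x+w,::-1],None,fx=k,fy=k,interpolation=cv2.INTER_CUBIC)
a=np.hstack([crop(s,280,225,100,75,4),crop(t,325,250,100,75,4)])
b=np.hstack([crop(s,270,275,100,75,4),crop(t,210,250,100,75,4)])
cv2.imwrite("pics/c1.png",np.vstack([a,b]))
for n,c in(("s",s),("t",t)):
    hsv=cv2.cvtColor(c["color"],cv2.COLOR_RGB2HSV)
    for nm,lo,hi in(("red",(0,190,120),(4,255,255)),("orange",(7,190,110),(17,255,255)),("yellow",(20,180,120),(30,255,255)),("green",(55,150,60),(80,255,255))):
        m=cv2.inRange(hsv,lo,hi); k,_,st,ce=cv2.connectedComponentsWithStats(m)
        print(n,nm,[(st[i].tolist(),ce[i].round(1).tolist()) for i in range(1,k) if st[i,4]>25])
E
```

```text
s red [([266, 127, 9, 6, 34], [269.8, 129.2])]
s orange [([300, 302, 15, 6, 31], [307.5, 304.1])]
s yellow [([355, 230, 30, 11, 58], [371.3, 238.1]), ([323, 248, 18, 23, 187], [331.5, 259.5]), ([330, 265, 14, 15, 49], [336.0, 271.4])]
s green [([212, 162, 11, 11, 98], [217.1, 167.1]), ([340, 231, 21, 26, 197], [349.5, 244.4]), ([346, 252, 14, 14, 40], [352.2, 257.6])]
t red [([378, 141, 12, 12, 106], [383.5, 146.6]), ([450, 192, 32, 47, 572], [465.4, 219.6]), ([481, 198, 9, 40, 54], [484.9, 216.9])]
t orange [([255, 269, 3, 15, 33], [255.8, 276.2])]
t yellow [([351, 264, 29, 21, 296], [364.3, 274.0]), ([451, 273, 41, 52, 251], [467.1, 300.9]), ([346, 279, 26, 18, 67], [359.4, 285.2])]
t green [([256, 124, 14, 14, 142], [262.6, 130.6]), ([382, 277, 30, 20, 271], [396.3, 286.6]), ([377, 291, 28, 17, 62], [391.3, 296.7])]
```

View pics/c1.png

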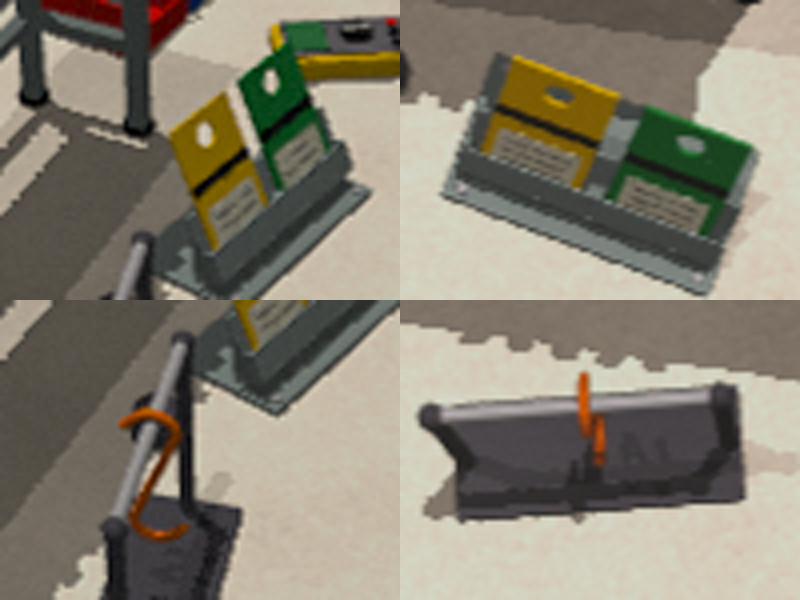

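The crop confirms it. The yellow plate with its hole (side (331,259), top (364,274)) stands in the rack's left bay, with green beside it. The orange hook hangs near the middle of the stand bar, with its lower bend open toward the robot. Next I triangulate.

Run:
```python
from h import *
s,t=cam("side"),cam("top")
def P(n,a,b):
    p,e=tri(s,a,t,b); print(n,(p*1000).round(1),"gap mm",round(e*1000,1)); return p
hole=P("hole",(331.2,258.7),(364.3,274.2))
gh=P("ghole",(280+272/4,225+82/4),(325+290/4,250+145/4))
A=P("bar near(+y)",(298.7,331.2),(217.5,278)); B=P("bar far",(315.7,285),(290.5,273.7))
red=P("lamp red",(270.5,132),(384,149)); gr=P("lamp gr",(217.5,168),(263,131.5))
print("feet top",plane(t,(222,218),0),plane(t,(411,246),0))
print("feet side",plane(s,(226,365),0),plane(s,(315,256),0))
# tag top corners
P("tagTL",(280+170/4,225+130/4),(325+113/4,250+55/4)); P("tagTR",(280+223/4,225+92/4),(325+222/4,250+97/4))
P("hook top",(270+150/4,275+112/4),(210+187/4,250+100/4))
P("hook low",(270+160/4,275+237/4),(210+197/4,250+140/4))
# feet-derived shelf, rail overlay
```

```text
hole [ 522.4 -136.3  128.3] gap mm 0.6
ghole [ 495.3 -233.3  127.9] gap mm 1.0
bar near(+y) [460.8 270.4 185.6] gap mm 3.8
bar far [493.3  71.4 181.6] gap mm 1.0
lamp red [ 718.  -128.4  569. ] gap mm 2.6
lamp gr [734.8 143.6 568.2] gap mm 1.0
feet top [0.68865886 0.31449163 0.        ] [ 0.65170849 -0.2841825   0.        ]
feet side [0.68795841 0.31988077 0.        ] [ 0.65154964 -0.28706986  0.        ]
tagTL [ 542.8 -101.6  152.9] gap mm 3.0
tagTR [ 522.7 -181.   144.5] gap mm 0.0
hook top [479.8 163.3 190.2] gap mm 0.4
hook low [474.3 166.6  66.2] gap mm 0.3
```

Request:
move_arm --plan '[27, 32, 21, 0, 0, -6.7, 85, 27, 32, 21, 0, 0, -6.7, 85, 27, 32, 21, 0, 0, 0, 85, 27, 32, 21, 0, 0, 0, 85, 27, 32, 21, 0, 0, 0, 85, 27, 32, 21, 0, 0, 0, 85, 28, 30, 20, 0, 0, 0, 85, 5, 43, 0, 0, 0, 0, 85, 5, 43, 0, 0, 0, 0, 85, 5, 43, 0, 0, 0, 0, 85, 5, 43, 0, 0, 0, 0, 85, 5, 43, 0, 0, 0, 0, 85]' --newtons 80

```text
time: 1.5
eef_pos: [0.4751, -0.184, 0.3499]
tcp_rot: [0.997, 0.081, 0.0, 0.0]
contact_force: [0.2, -0.6, -0.3]
opening: 1.003
finger_force: 0.0
```

```bash
cat >> h.py <<'E'
def st():
    s=ctrl.get_state(); r=R.from_quat(s["tcp_rot"]).as_matrix(); print("t",s["time"],"tcp",(s["eef_pos"]*1000).round(1),"q",s["qpos"].round(2),"\nx",r[:,0].round(3),"y",r[:,1].round(3),"z",r[:,2].round(3),"F",s["contact_force"].round(1),"op",round(s["opening"]*85.4,1),"ff",s["finger_force"]); return s
E
python3 -c "
from h import *
st(); t=cam('top')
a=plane(t,(255.7,268.7),.181);b=plane(t,(260,291),.083);print(a,b,(a+b)/2)"
```

```text
t 1.5 tcp [ 475.1 -184.   349.9] q [-0.57 -0.16  1.79  0.    1.52  0.84] 
x [0.987 0.161 0.   ] y [ 0.161 -0.987  0.   ] z [ 0.001 -0.    -1.   ] F [ 0.2 -0.6 -0.3] op 85.7 ff 0.0
[0.49928326 0.16932722 0.181     ] [0.45399278 0.16068127 0.083     ] [0.47663802 0.16500424 0.132     ]
```

Request:
move_arm --plan '[-8, 45, 0, 1.29, -7.9, 0, 85, -8, 45, 0, 1.29, -7.9, 0, 85, -8, 45, 0, 1.29, -7.9, 0, 85, -8, 45, 0, 1.29, -7.9, 0, 85, -8, 45, 0, 1.29, -7.9, 0, 85, -8, 45, 0, 0, 0, 0, 85, -8, 45, 0, 0, 0, 0, 85, -2, 6, -36, 0, 0, 0, 85, -2, 6, -36, 0, 0, 0, 85, -2, 6, -36, 0, 0, 0, 85, -2, 6, -36, 0, 0, 0, 85, 0, 0, 0, 0, 0, 0, 85]'

```text
time: 2.75
eef_pos: [0.4284, 0.1634, 0.2173]
tcp_rot: [0.94, 0.077, 0.331, -0.025]
contact_force: [-0.6, 0.0, 0.3]
opening: 0.994
finger_force: 0.0
```

```bash
python3 -c "
from h import *
st(); s=cam('side'); t=cam('top')
cv2.imwrite('pics/p1.png',np.hstack([cv2.resize(c['color'][y:y+150,x:x+100,::-1],None,fx=4,fy=4,interpolation=2) for c,x,y in((s,270,225),(t,210,220))]))"
```

```text
t 2.75 tcp [428.4 163.4 217.3] q [ 0.13 -0.68  2.48  0.02  0.66  1.53] 
x [0.769 0.128 0.626] y [ 0.161 -0.987  0.003] z [ 0.619  0.098 -0.779] F [-0.6  0.   0.3] op 84.9 ff 0.0
```

View pics/p1.png

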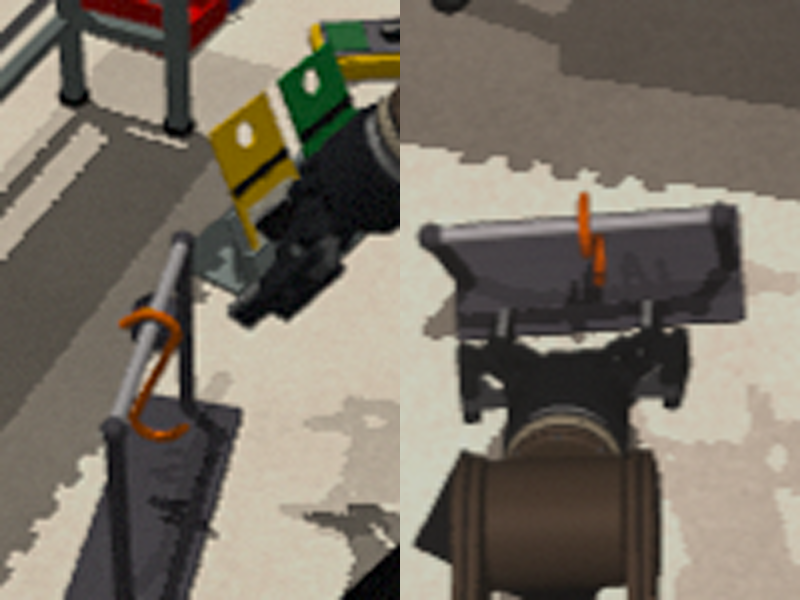

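The view shows the gripper in front of the stand, straddling the hook in y. The hook is at side (308,315) and top (257,280). The arm is at its q3 limit, but moving forward eases that.

Request:
move_arm --plan '[11, 1, -17, 0, 0, 0, 85, 11, 1, -17, 0, 0, 0, 85, 11, 1, -17, 0, 0, 0, 85, 0, 0, 0, 0, 0, 0, 85]'

```text
time: 3.25
eef_pos: [0.4615, 0.1645, 0.1674]
tcp_rot: [0.94, 0.075, 0.332, -0.025]
contact_force: [0.2, -0.3, -0.3]
opening: 0.998
finger_force: 0.0
```

```bash
python3 -c "
from h import *
st()"
```

```text
t 3.25 tcp [461.5 164.5 167.4] q [ 0.12 -0.5   2.48  0.04  0.48  1.51] 
x [0.768 0.124 0.628] y [ 0.157 -0.988  0.003] z [ 0.621  0.096 -0.778] F [ 0.2 -0.3 -0.3] op 85.2 ff 0.0
```

Request:
move_arm --plan '[8, 0.5, -13, 0, 0, 0, 85, 8, 0.5, -13, 0, 0, 0, 85, 8, 0.5, -14, 0, 0, 0, 85, 0, 0, 0, 0, 0, 0, 85]'

```text
time: 3.65
eef_pos: [0.4859, 0.1664, 0.1289]
tcp_rot: [0.94, 0.075, 0.333, -0.025]
contact_force: [-0.1, -1.3, 0.5]
opening: 0.997
finger_force: 0.0
```

```bash
python3 -c "
from h import *
st(); s=cam('side'); t=cam('top')
cv2.imwrite('pics/p2.png',np.hstack([cv2.resize(c['color'][y:y+150,x:x+100,::-1],None,fx=4,fy=4,interpolation=2) for c,x,y in((s,270,225),(t,210,220))]))"
```

```text
t 3.65 tcp [485.9 166.4 128.9] q [ 0.12 -0.35  2.46  0.06  0.35  1.48] 
x [0.767 0.124 0.63 ] y [ 0.158 -0.987  0.003] z [ 0.622  0.097 -0.777] F [-0.1 -1.3  0.5] op 85.2 ff 0.0
```

View pics/p2.png

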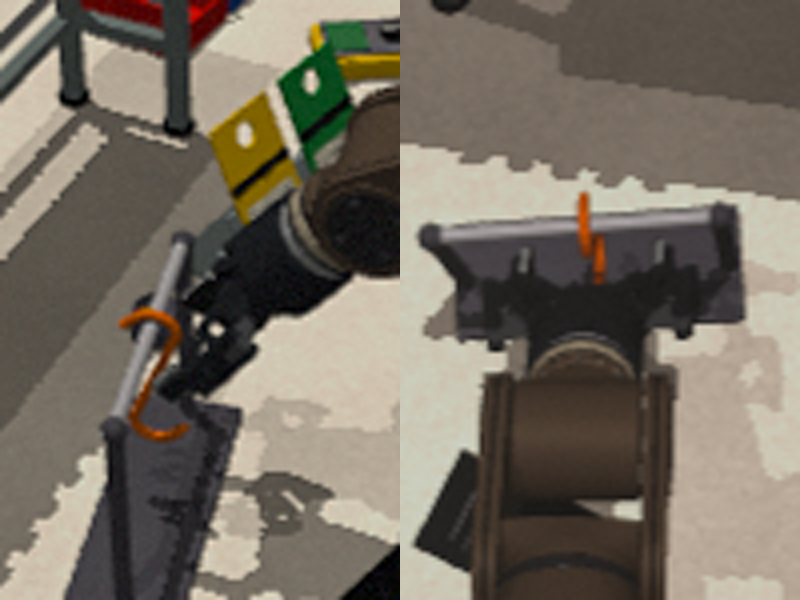

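The fingers straddle the shank (side about (309,315)), with the hook central between them in the top view at (258,283). Closing now.

Request:
move_arm --plan '[0, 0, 0, 0, 0, 0, 40, 0, 0, 0, 0, 0, 0, 0, 0, 0, 0, 0, 0, 0, 0, 0, 0, 0, 0, 0, 0, 0, 0, 0, 0, 0, 0, 0, 0, 0, 0, 0, 0, 0, 0, 0, 0, 0, 0, 0, 0, 0, 0]' --newtons 100

```text
time: 4.45
eef_pos: [0.4864, 0.1671, 0.1294]
tcp_rot: [0.939, 0.076, 0.334, -0.025]
contact_force: [-0.2, 1.2, 1.4]
opening: 0.063
finger_force: 97.7
```

Request:
move_arm --plan '[-8, -0.5, 13, 0, 0, 0, 0, -8, -0.5, 13, 0, 0, 0, 0, -8, -0.5, 13, 0, 0, 0, 0, -8, 0, 12, 0, 0, 0, 0, -8, 0, 12, 0, 0, 0, 0, -8, 0, 12, 0, 0, 0, 0, -8, 0, 14, 0, 0, 0, 0, 0, 0, 30, 0, 0, 0, 0, 0, 0, 30, 0, 0, 0, 0, 0, 0, 30, 0, 0, 0, 0, 0, 0, 0, 0, 0, 0, 0]'

```text
time: 5.55
eef_pos: [0.4319, 0.1658, 0.3141]
tcp_rot: [0.938, 0.075, 0.338, -0.025]
contact_force: [-0.1, -0.0, -1.3]
opening: 0.06
finger_force: 97.6
```

```bash
python3 -c "
from h import *
st(); s=cam('side'); t=cam('top')
cv2.imwrite('pics/p3.png',np.hstack([cv2.resize(c['color'][y:y+150,x:x+100,::-1],None,fx=4,fy=4,interpolation=2) for c,x,y in((s,290,205),(t,210,200))]))"
```

```text
t 5.55 tcp [431.9 165.8 314.1] q [ 0.14 -0.73  2.34  0.01  0.84  1.55] 
x [0.76  0.124 0.638] y [ 0.159 -0.987  0.003] z [ 0.63   0.098 -0.77 ] F [-0.1 -0.  -1.3] op 5.1 ff 97.62360602617264
```

View pics/p3.png

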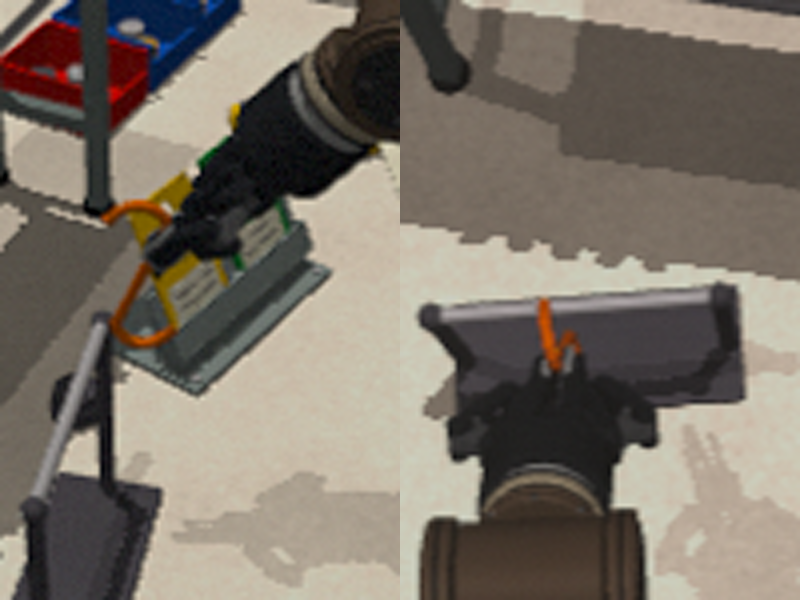

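```bash
cat >> h.py <<'E'
a1=np.radians(np.linspace(0,-135,10)); lowarc=np.c_[18*np.cos(a1),-45+18*np.sin(a1)]
half=np.vstack([[0,0],lowarc,[[-21,-49]]]); pts=np.vstack([-half[::-1],half])  # x,z of bar, upper tip..lower tip
def hookpts(c,M): return c+np.stack([pts[:,0]/1e3,0*pts[:,0],pts[:,1]/1e3],1)@M.T
def draw(cm,P,col=(255,0,255)):
    im=cm["color"][:,:,::-1].copy(); im=cv2.resize(im,None,fx=4,fy=4,interpolation=2)
    cv2.polylines(im,[np.int32(proj(cm,P)*4+2)],False,col,1); return im
def orange(c):
    m=cv2.inRange(cv2.cvtColor(c["color"],cv2.COLOR_RGB2HSV),(6,170,90),(17,255,255)); return m
E
python3 - <<'E'
from h import *
s,t=cam("side"),cam("top")
up=tri(s,(315.8,260),t,(246.2,275)); print("upper tip",up)
c=np.array([.424,.165,.319]); M=R.from_euler("z",9.3,degrees=True).as_matrix(); P=hookpts(c,M)
print("exp uptip",P[0],"lowtip",P[-1])
for n,cm in(("s",s),("t",t)):
    print(n,"exp px",proj(cm,P[[0,3,10,12,13,23,-1]]).round(1).tolist())
a=draw(s,P)[820:1420,1160:1560];b=draw(t,P)[960:1560,840:1240]
cv2.imwrite("pics/p4.png",np.hstack([a,b]))
E
```

```text
upper tip (array([0.44573547, 0.17019952, 0.36127467]), np.float64(0.0015689872332874057))
exp uptip [0.44472397 0.16839368 0.368     ] lowtip [0.40327603 0.16160632 0.27      ]
s exp px [[316.7, 257.7], [322.6, 254.5], [331.1, 260.8], [324.6, 273.2], [318.4, 285.0], [332.2, 288.1], [332.2, 288.1]]
t exp px [[246.5, 274.6], [246.3, 280.1], [247.5, 290.5], [249.0, 286.6], [250.5, 282.9], [251.3, 297.9], [251.3, 297.9]]
```

View pics/p4.png

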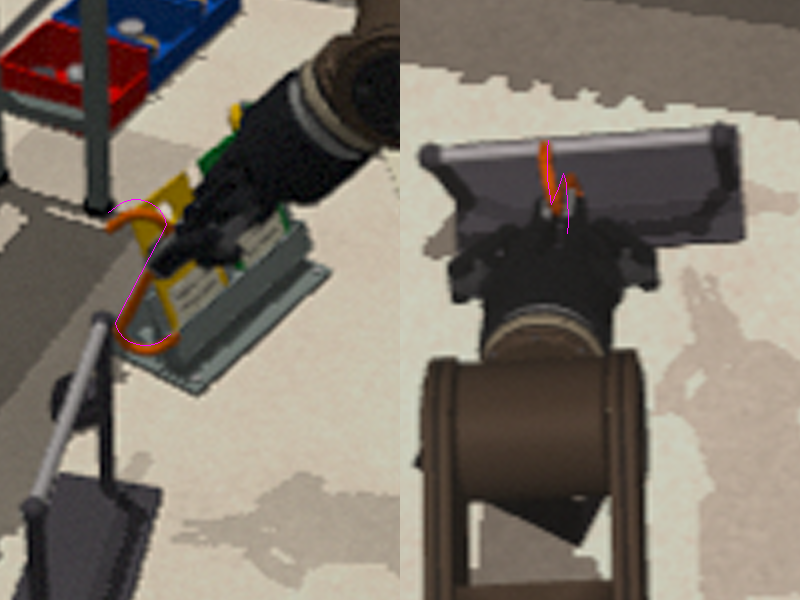

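The overlay shows the hook gripped within a few mm of where I expected it. The measured hook sits about 5 mm lower, with its lower end shifted slightly toward -y: top about (254,285) against the predicted (250.5,283). I'll measure the elbow and tips.

Run:
```python
from h import *
s,t=cam("side"),cam("top")
el=tri(s,(319.7,287),t,(253.7,285)); print("elbow",el)
for dz,roll,pit in((0,0,0),(-5,0,0),(-5,-3,0),(-5,-6,0),(-5,-5,-5),(-5,-5,5)):
    c=np.array([.424,.165,.319+dz/1e3]); M=(R.from_euler("z",9.3,degrees=True)*R.from_euler("xy",[roll,pit],degrees=True)).as_matrix(); P=hookpts(c,M)
    print(dz,roll,pit,"uptip s,t; elbow s,t; lowtip s",[proj(cm,P[i]).round(1).tolist() for i,cm in((0,s),(0,t),(13,s),(13,t),(23,s))])
for n,cm in(("s",s),("t",t)):
    m=orange(cm); m[:, :235]=0; m[:,350:]=0; m[:240]=0; m[320:]=0
    for y in range(240,320):
        x=np.nonzero(m[y])[0]
        if len(x): print(n,y,x.min(),x.max(),len(x),end=" | ")
    print()
```

```text
elbow (array([0.44007449, 0.16060129, 0.26122349]), np.float64(0.001956718214598131))
0 0 0 uptip s,t; elbow s,t; lowtip s [[316.7, 257.7], [246.5, 274.6], [318.4, 285.0], [250.5, 282.9], [332.2, 288.1]]
-5 0 0 uptip s,t; elbow s,t; lowtip s [[316.7, 259.3], [246.8, 275.0], [318.4, 286.4], [250.7, 283.2], [332.2, 289.5]]
-5 -3 0 uptip s,t; elbow s,t; lowtip s [[316.5, 259.8], [245.7, 275.1], [318.6, 285.8], [251.6, 283.1], [332.4, 288.8]]
-5 -6 0 uptip s,t; elbow s,t; lowtip s [[316.2, 260.5], [244.7, 275.2], [318.8, 285.3], [252.4, 283.1], [332.6, 288.2]]
-5 -5 -5 uptip s,t; elbow s,t; lowtip s [[317.9, 260.0], [245.0, 276.7], [317.4, 284.8], [252.0, 281.5], [331.0, 288.6]]
-5 -5 5 uptip s,t; elbow s,t; lowtip s [[314.8, 260.7], [245.0, 273.7], [320.2, 286.0], [252.3, 284.7], [334.0, 288.1]]
s 258 322 328 7 | s 259 320 329 10 | s 260 318 331 10 | s 261 317 333 8 | s 262 316 333 7 | s 263 317 317 1 | s 274 326 326 1 | s 275 326 326 1 | s 276 325 326 2 | s 277 325 325 1 | s 278 324 325 2 | s 279 323 324 2 | s 280 323 323 1 | s 281 322 323 2 | s 282 322 322 1 | s 283 321 322 2 | s 284 321 322 2 | s 285 320 321 2 | s 286 319 320 2 | s 287 319 320 2 | s 288 319 320 2 | s 289 319 334 3 | s 290 320 333 4 | s 291 321 333 8 | s 292 321 331 11 | s 293 323 329 7 | 
t 276 245 246 2 | t 277 245 247 3 | t 278 245 247 3 | t 279 245 247 3 | t 280 245 247 3 | t 281 245 247 3 | t 282 245 247 3 | t 283 245 248 4 | t 284 245 253 7 | t 285 246 253 6 | t 286 246 254 7 | t 287 246 254 6 | t 288 246 254 6 | t 289 247 250 4 | t 290 247 250 4 | t 291 247 250 4 | t 292 248 249 2 |
```

Request:
move_arm --plan '[17, -39, 0, 4.9, 0.8, 0, 0, 17, -39, 0, 0, 0, -6, 0, 17, -39, 0, 0, 0, -6, 0, 17, -39, 0, 0, 0, -6, 0, 17, -39, 0, 0, 0, -6, 0, 17, -39, 0, 0, 0, 0, 0, 17, -39, 0, 0, 0, 0, 0, 17, -39, 0, 0, 0, 0, 0, 2, -3, -22, 0, 0, 0, 0, 0, 0, -22, 0, 0, 0, 0, 0, 0, -22, 0, 0, 0, 0, 0, 0, 0, 0, 0, 0, 0]'

```text
time: 7.05
eef_pos: [0.5618, -0.14, 0.2341]
tcp_rot: [0.935, -0.134, 0.328, 0.011]
contact_force: [-0.4, 0.6, -1.2]
opening: 0.056
finger_force: 98.0
```

```bash
cat >> h.py <<'E'
def rows(n,cm,x0,x1,y0,y1):
    m=orange(cm); k=np.zeros_like(m); k[y0:y1,x0:x1]=1; m=m*k
    for y in range(y0,y1):
        x=np.nonzero(m[y])[0]
        if len(x): print(n,y,x.min(),x.max(),len(x),end=" | ")
    print()
E
python3 - <<'E'
from h import *
S=st(); s,t=cam("side"),cam("top")
M=R.from_euler("z",-14.7,degrees=True).as_matrix()
c=S["eef_pos"]+M@[-.008,0,-.004]; P=hookpts(c,M)
print("exp uptip s,t; elbow s,t; lowtip s,t",[proj(cm,P[i]).round(1).tolist() for i,cm in((0,s),(0,t),(13,s),(13,t),(23,s),(23,t))])
a=draw(s,P)[720:1320,1120:1520];b=draw(t,P)[840:1440,1220:1620]
cv2.imwrite("pics/p5.png",np.hstack([a,b]))
E
```

```text
t 7.05 tcp [ 561.8 -140.   234.1] q [-0.52 -0.32  2.23  0.37  0.63  1.1 ] 
x [ 0.749 -0.244  0.616] y [-0.258 -0.964 -0.068] z [ 0.61  -0.108 -0.785] F [-0.4  0.6 -1.2] op 4.8 ff 97.99720913171768
exp uptip s,t; elbow s,t; lowtip s,t [[317.6, 218.5], [373.2, 243.8], [318.8, 241.6], [369.5, 253.1], [327.8, 246.4], [364.9, 266.3]]
```

View pics/p5.png

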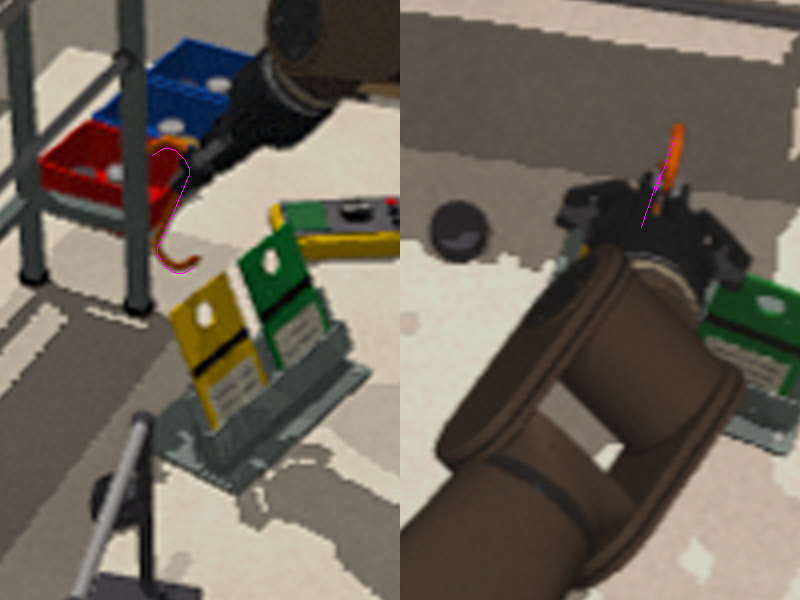

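Side view: the hook is held behind and above the yellow tag, with its lower bend at about (325,247) and the tag's hole at (331,259). Top view: its upper tip is at (375,242). I'll measure it precisely from mask rows.

Run:
```python
from h import *
s,t=cam("side"),cam("top")
rows("s",s,312,340,205,256); rows("t",t,355,385,230,275)
```

```text
s 212 320 321 2 | s 213 319 324 6 | s 214 316 325 6 | s 215 316 325 5 | s 227 322 322 1 | s 228 321 323 3 | s 229 321 322 2 | s 230 321 322 2 | s 231 321 321 1 | s 232 320 321 2 | s 233 319 320 2 | s 234 319 320 2 | s 235 318 319 2 | s 236 318 319 2 | s 237 318 318 1 | s 238 318 318 1 | s 239 318 318 1 | s 240 318 318 1 | s 241 318 319 2 | s 242 319 328 4 | s 243 320 328 4 | s 244 321 326 6 | 
t 240 374 375 2 | t 241 374 376 3 | t 242 373 375 3 | t 243 373 375 3 | t 244 373 375 3 | t 245 373 375 3 | t 246 373 375 3 | t 247 373 375 3 | t 248 372 374 3 | t 249 372 374 3 | t 250 370 374 5 | t 251 371 374 4 | t 252 371 374 4 | t 253 371 373 3 | t 254 371 373 3 | t 255 371 372 2 | t 261 369 369 1 | t 262 369 369 1 |
```

Run:
```python
from h import *
s,t=cam("side"),cam("top"); S=st()
M=R.from_euler("z",-14.7,degrees=True).as_matrix()
for n,a,b,loc in(("uptip",(316.5,215.8),(374.8,241),(21,0,49)),("elbow",(319,239),(370.5,250.5),(18,0,-45))):
    p,e=tri(s,a,t,b); print(n,p.round(4),e.round(4),"-> centre",(p-M@np.array(loc)/1e3).round(4),"pred",(S["eef_pos"]+M@[-.008,0,-.004]).round(4))
print("cap",plane(t,(320,267),.03),"hole again",tri(s,(331.2,258.7),t,(364.3,274.2)))
c=S["eef_pos"]+M@[-.008,0,-.004]+M@[.006,-.002,.001]
for pit in(0,5,10):
  Mp=M@R.from_euler("xy",[0,pit],degrees=True).as_matrix();P=hookpts(c,Mp)
  print(pit,[proj(cm,P[i]).round(1).tolist() for i,cm in((0,s),(0,t),(13,s),(13,t),(23,s))])
```

```text
t 7.35 tcp [ 565.2 -141.5  243. ] q [-0.52 -0.32  2.22  0.37  0.62  1.1 ] 
x [ 0.742 -0.24   0.627] y [-0.257 -0.964 -0.064] z [ 0.62  -0.113 -0.777] F [ 0.4  0.1 -1.6] op 4.6 ff 97.99728959798813
uptip [ 0.5799 -0.1465  0.2866] 0.0008 -> centre [ 0.5596 -0.1412  0.2376] pred [ 0.5574 -0.1395  0.239 ]
elbow [ 0.5741 -0.1446  0.1949] 0.0053 -> centre [ 0.5567 -0.1401  0.2399] pred [ 0.5574 -0.1395  0.239 ]
cap [ 0.55276793 -0.00741604  0.03      ] hole again (array([ 0.52241132, -0.13627514,  0.12829455]), np.float64(0.0005914235865957969))
0 [[315.7, 214.7], [375.7, 239.8], [317.0, 238.0], [371.8, 249.4], [326.0, 242.7]]
5 [[314.7, 214.9], [376.1, 238.6], [317.9, 238.7], [371.3, 250.8], [327.0, 242.7]]
10 [[313.8, 215.1], [376.5, 237.4], [318.8, 239.4], [370.8, 252.3], [327.9, 242.5]]
```

Request:
move_arm --plan '[12, -8.5, 0, 0, 0, 0, 0, 0, 0, -19, 0, 0, 0, 0, 0, 0, -19, 0, 0, 0, 0, 0, 0, -19, 0, 0, 0, 0, 0, 0, -19, 0, 0, 0, 0, 0, 0, 0, 0, 0, 0, 0, 0, 0, 0, 0, 0, 0, 0]'

```text
time: 8.05
eef_pos: [0.5769, -0.15, 0.166]
tcp_rot: [0.933, -0.133, 0.333, 0.013]
contact_force: [-1.1, -0.7, -0.6]
opening: 0.06
finger_force: 98.0
```

```bash
cat >> h.py <<'E'
def pred(yaw,off=(-7,-1,-4)):
    S=st(); M=R.from_euler("z",yaw,degrees=True).as_matrix(); c=S["eef_pos"]+M@np.array(off)/1e3; return c,M,hookpts(c,M)
def intag(p,hole=(.5224,-.1363,.1283),yaw=-14.7): return (R.from_euler("z",-yaw,degrees=True).apply(p-np.array(hole))*1000).round(1)
E
python3 - <<'E'
from h import *
c,M,P=pred(-14.7); print("tip rel hole",intag(P[-1]),"low",intag(c-[0,0,.063]))
s,t=cam("side"),cam("top")
print([proj(cm,P[i]).round(1).tolist() for i,cm in((0,s),(0,t),(13,s),(13,t),(23,s))])
rows("s",s,310,345,225,275); rows("t",t,355,385,235,275)
a=draw(s,P)[860:1460,1120:1520]; b=cv2.resize(s["color"][215:365,280:380,::-1],None,fx=4,fy=4,interpolation=2)
cv2.imwrite("pics/p6.png",np.hstack([a,b]))
E
```

```text
t 8.05 tcp [ 576.9 -150.   166. ] q [-0.53 -0.18  2.26  0.49  0.47  0.95] 
x [ 0.742 -0.24   0.625] y [-0.257 -0.964 -0.065] z [ 0.619 -0.113 -0.778] F [-1.1 -0.7 -0.6] op 5.1 ff 97.98310339450836
tip rel hole [ 28.2  -0.4 -15.3] low [ 49.2  -0.4 -29.3]
[[315.0, 232.6], [375.2, 244.7], [316.2, 254.5], [371.5, 253.6], [324.9, 259.3]]
s 228 319 321 3 | s 229 317 322 6 | s 230 315 323 9 | s 231 314 324 6 | s 232 322 323 2 | s 244 320 320 1 | s 246 319 320 2 | s 248 318 319 2 | s 249 318 318 1 | s 250 318 318 1 | s 251 317 317 1 | s 252 316 317 2 | s 253 316 316 1 | s 254 316 316 1 | s 255 316 316 1 | s 256 316 317 2 | s 257 317 318 2 | s 258 318 319 2 | s 259 319 321 3 | 
t 243 375 376 2 | t 244 375 376 2 | t 245 374 376 3 | t 246 374 375 2 | t 247 374 375 2 | t 248 374 375 2 | t 249 374 376 3 | t 250 373 375 3 | t 251 373 375 3 | t 252 372 375 4 | t 253 372 375 4 | t 254 372 374 3 | t 255 372 374 3 | t 256 372 374 3 | t 257 372 373 2 |
```

View pics/p6.png

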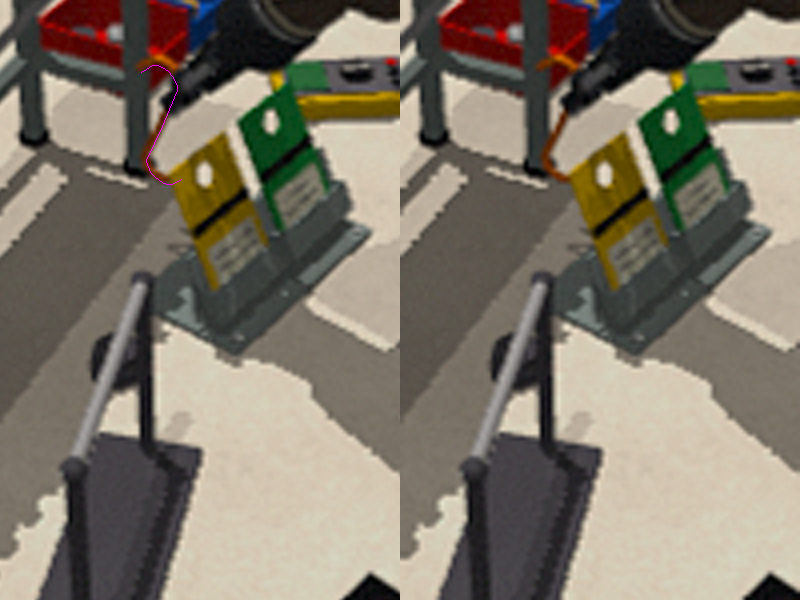

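Side view: the hook is lowered behind the yellow tag, with its elbow at (316,254) and its tip hidden behind the tag's left edge at about (325,258). The hole is at (331,259), unchanged. Next I insert toward the robot and up.

Request:
move_arm --plan '[-7.5, 2.1, 4.5, 0, 0, 0, 0, -7.5, 2.1, 4.5, 0, 0, 0, 0, -7.5, 2.1, 4.5, 0, 0, 0, 0, -7.5, 2.1, 4.5, 0, 0, 0, 0, 0, 0, 0, 0, 0, 0, 0]'

```text
time: 8.65
eef_pos: [0.546, -0.1413, 0.1842]
tcp_rot: [0.933, -0.133, 0.334, 0.013]
contact_force: [-0.6, 0.2, -0.6]
opening: 0.06
finger_force: 98.0
```

Run:
```python
from h import *
c,M,P=pred(-14.7); print("tip rel hole",intag(P[-1]),"low",intag(c-[0,0,.063]))
s,t=cam("side"),cam("top")
print([proj(cm,P[i]).round(1).tolist() for i,cm in((0,s),(0,t),(13,s),(13,t),(23,s))])
rows("s",s,310,345,230,275); rows("t",t,355,385,235,275)
hsv=cv2.cvtColor(s["color"],cv2.COLOR_RGB2HSV); print(hsv[252:266,324:340,0]); print(hsv[252:266,324:340,1])
m=cv2.inRange(hsv,(20,180,120),(30,255,255));k,_,q,ce=cv2.connectedComponentsWithStats(m);print([(q[i].tolist(),ce[i].round(1).tolist()) for i in range(1,k) if q[i,4]>25])
```

```text
t 8.65 tcp [ 546.  -141.3  184.2] q [-0.55 -0.3   2.31  0.46  0.53  0.98] 
x [ 0.742 -0.24   0.626] y [-0.257 -0.964 -0.064] z [ 0.619 -0.113 -0.777] F [-0.6  0.2 -0.6] op 5.1 ff 98.02713453769684
tip rel hole [-3.9  0.2  2.9] low [ 17.1   0.2 -11.1]
[[322.2, 231.3], [371.9, 253.8], [323.2, 253.7], [368.4, 262.3], [332.2, 258.5]]
s 230 321 331 4 | s 231 331 331 1 | s 243 327 328 2 | s 245 326 327 2 | s 247 325 326 2 | s 249 324 325 2 | s 251 323 324 2 | s 254 323 323 1 | s 255 323 324 2 | s 256 332 332 1 | s 257 332 333 2 | s 258 331 332 2 | 
t 252 371 373 3 | t 253 371 373 3 | t 254 371 373 3 | t 255 371 373 3 | t 256 371 373 3 | t 257 371 372 2 | t 258 370 372 3 | t 259 370 372 3 | t 260 370 372 3 | t 261 368 371 4 | t 262 369 371 3 | t 263 369 371 3 | t 264 369 371 3 | t 265 369 370 2 | t 266 369 370 2 | t 267 369 370 2 | t 273 367 367 1 | 
[[ 12  15  19  18  20  21  24  23  23  23  23  23  23  23  20  18]
 [ 11  20  18  20  22  23  23  23  23  24  23  23  23  23  18  18]
 [ 11  18  20  23  23  23  23  24  24  24  23  23  24  23  22  21]
 [ 15  20  24  23  23  23  21  21  22  23  
[... 1059 characters left out ...]
 126 255 255 255 255 255 255 255 173]
 [255 255 255 255 255 255 255 211 187 255 255 255 255 255 255 255]
 [255 255 255 255 255 148  76  70  90 207 255 255 255 255 255 255]
 [255 255 255 255 255  78  28  31  39 255 255 255 255 255 255 255]
 [255 255 255 255 255 255 115  81 200 255 255 255 255 255 255 255]
 [255 255 255 255 255 255 255 255 255 255 255 255 255 255 255 255]
 [255 255 255 255 255 255 255 255 255 255 255 255 255 255 255 172]
 [216 255 255 255 255 255 255 255 255 255 255 255 255 255 173 255]
 [135 255 255 255 255 255 255 255 255 255 255 255 255  51  93 195]]
[([355, 230, 30, 11, 62], [371.1, 238.2]), ([323, 255, 10, 16, 88], [327.0, 262.6]), ([329, 273, 5, 14, 26], [331.5, 278.2])]
```

The mask numbers show the tip poking through the hole at (331,257). I'll complete the insertion and start lifting.

Request:
move_arm --plan '[-7.5, 2, 4.5, 0, 0, 0, 0, -7, 1.8, 4.5, 0, 0, 0, 0, 0, 0, 5, 0, 0, 0, 0, 0, 0, 5, 0, 0, 0, 0, 0, 0, 0, 0, 0, 0, 0]'

```text
time: 9.25
eef_pos: [0.5322, -0.1377, 0.2029]
tcp_rot: [0.933, -0.133, 0.333, 0.013]
contact_force: [-0.7, -0.8, -1.6]
opening: 0.059
finger_force: 98.0
```

Run:
```python
from h import *
c,M,P=pred(-14.7); print("tip rel hole",intag(P[-1]),"low",intag(c-[0,0,.063]))
s=cam("side")
print([proj(s,P[i]).round(1).tolist() for i in(0,13,23)])
rows("s",s,310,350,230,275)
```

```text
t 9.25 tcp [ 532.2 -137.7  202.9] q [-0.56 -0.37  2.33  0.43  0.58  1.  ] 
x [ 0.743 -0.24   0.625] y [-0.257 -0.964 -0.065] z [ 0.618 -0.113 -0.778] F [-0.7 -0.8 -1.6] op 5.0 ff 98.00084441900253
tip rel hole [-18.2   0.1  21.6] low [2.8 0.1 7.6]
[[325.5, 228.1], [326.4, 250.8], [335.5, 255.6]]
s 239 331 331 1 | s 241 330 331 2 | s 243 329 330 2 | s 245 328 329 2 | s 247 327 328 2 | s 249 326 327 2 | s 251 326 326 1 | s 254 334 336 3 | s 255 331 336 6 | s 256 333 333 1 |
```

Request:
move_arm --plan '[5.5, -1.4, 12, 0, 0, 0, 0, 5.5, -1.4, 12, 0, 0, 0, 0, 5.5, -1.4, 12, 0, 0, 0, 0, 5.5, -1.4, 12, 0, 0, 0, 0, 5.5, -1.4, 12, 0, 0, 0, 0, 5.5, -1.4, 12, 0, 0, 0, 0, 0, 0, 12, 0, 0, 0, 0, 0, 0, 12, 0, 0, 0, 0, 0, 0, 12, 0, 0, 0, 0, 0, 0, 0, 0, 0, 0, 0, 0, 0, 0, 0, 0, 0, 0, 0, 0, 0, 0, 0, 0, 0]'

```text
time: 10.5
eef_pos: [0.5644, -0.1457, 0.3087]
tcp_rot: [0.934, -0.133, 0.332, 0.012]
contact_force: [-0.8, -0.2, -2.5]
opening: 0.059
finger_force: 98.0
```

Run:
```python
from h import *
c,M,P=pred(-14.7); print("low",c-[0,0,.063])
s,t=cam("side"),cam("top")
print([proj(cm,P[i]).round(1).tolist() for i,cm in((0,s),(0,t),(13,s),(13,t),(23,s))])
rows("s",s,315,360,190,245); rows("t",t,355,385,235,275)
for n,cm in(("s",s),("t",t)):
    m=cv2.inRange(cv2.cvtColor(cm["color"],cv2.COLOR_RGB2HSV),(20,180,100),(30,255,255));k,_,q,ce=cv2.connectedComponentsWithStats(m);print(n,[(q[i].tolist(),ce[i].round(1).tolist()) for i in range(1,k) if q[i,4]>25])
# red shelf rail: dark/bright profile across predicted rail
r0=np.array([.6698,.0158,.29]);y=np.array([.061,.998,0])
for d in(-.25,-.141,0,.2): print(d,proj(s,r0+d*y).round(1),proj(t,r0+d*y).round(1))
```

```text
t 10.5 tcp [ 564.4 -145.7  308.7] q [-0.53 -0.37  2.13  0.32  0.76  1.16] 
x [ 0.744 -0.241  0.623] y [-0.257 -0.964 -0.066] z [ 0.616 -0.112 -0.78 ] F [-0.8 -0.2 -2.5] op 5.0 ff 98.03969442844391
low [ 0.55739628 -0.14485992  0.24170177]
[[317.0, 198.0], [379.0, 235.4], [318.3, 222.4], [374.8, 245.6], [327.5, 227.0]]
s 193 320 320 1 | s 194 318 324 7 | s 195 317 325 6 | s 196 316 325 4 | s 211 322 323 2 | s 213 321 321 1 | s 214 321 321 1 | s 216 319 320 2 | s 217 318 320 3 | s 218 318 319 2 | s 219 318 319 2 | s 220 318 318 1 | s 221 318 325 2 | s 222 318 324 3 | s 223 318 322 3 | s 224 318 321 4 | s 225 318 329 4 | s 226 317 327 5 | s 227 323 325 3 | s 229 323 323 1 | 
t 235 378 380 3 | t 236 378 380 3 | t 237 378 380 3 | t 238 377 380 4 | t 239 377 380 4 | t 240 377 379 3 | t 241 377 379 3 | t 242 377 379 3 | t 243 376 379 4 | t 244 374 379 6 | t 245 376 378 3 | t 246 376 378 3 | t 247 376 378 3 | t 248 375 377 3 | t 249 375 377 3 | 
s [([315, 220, 16, 10, 26], [321.9, 224.5]), ([354, 230, 31, 14, 106], [370.1, 239.1])]
t [([451, 273, 41, 52, 270], [466.9, 301.1])]
-0.25 [306.6 199. ] [409.7 216.6]
-0.141 [291.8 213.5] [368.9 210.6]
0 [270.2 234.8] [316.4 202.9]
0.2 [233.8 270.7] [242.5 192.2]
```

Run:
```python
from h import *
s,t=cam("side"),cam("top")
r0=np.array([.6698,.0158,.29]);y=np.array([.061,.998,0]);x=np.array([.998,-.061,0])
for d in(-.25,-.19,-.05,.1,.2):
    for n,cm in(("s",s),("t",t)):
        u,v=proj(cm,r0+d*y); g=cv2.cvtColor(cm["color"],cv2.COLOR_RGB2GRAY); u=int(round(u)); v0=int(round(v)); print(n,d,"col",u,"pred row",v.round(1),"rows",v0-12,g[v0-12:v0+13,u].tolist())
# board front edge, top view: underside/top edge expected
for d in(-.25,.1): print("board front top edge",proj(t,r0+d*y-.03*x+[0,0,.178]).round(1),"bottom",proj(t,r0+d*y-.03*x+[0,0,.16]).round(1))
```

```text
s -0.25 col 307 pred row 199.0 rows 187 [124, 122, 121, 125, 125, 128, 142, 176, 179, 128, 56, 58, 64, 104, 167, 203, 198, 174, 103, 27, 25, 23, 27, 56, 41]
t -0.25 col 410 pred row 216.6 rows 205 [73, 60, 136, 143, 134, 133, 80, 82, 84, 65, 62, 69, 62, 62, 84, 86, 84, 84, 84, 85, 87, 84, 85, 85, 86]
s -0.19 col 299 pred row 206.8 rows 195 [193, 196, 198, 195, 197, 196, 196, 196, 169, 99, 57, 59, 63, 105, 170, 204, 169, 37, 22, 22, 26, 32, 24, 24, 22]
t -0.19 col 387 pred row 213.3 rows 201 [75, 62, 86, 170, 179, 181, 181, 182, 102, 79, 63, 66, 63, 58, 139, 175, 180, 179, 177, 179, 183, 183, 182, 103, 85]
s -0.05 col 278 pred row 226.9 rows 215 [193, 192, 193, 194, 191, 193, 196, 196, 195, 171, 101, 57, 60, 60, 108, 170, 205, 201, 178, 125, 91, 98, 98, 81, 47]
t -0.05 col 335 pred row 205.7 rows 194 [73, 59, 141, 173, 178, 178, 175, 140, 91, 68, 62, 71, 62, 74, 168, 177, 179, 178, 180, 180, 181, 180, 178, 102, 84]
s 0.1 col 253 pred row 251.8 rows 240 [199, 198, 199, 196, 199, 192, 116, 4, 23, 46, 67, 65, 66, 63, 51, 28, 12, 12, 38, 77, 103, 101, 101, 94, 73]
t 0.1 col 279 pred row 197.5 rows 186 [70, 62, 139, 174, 175, 176, 177, 100, 87, 67, 63, 70, 61, 81, 170, 179, 179, 177, 176, 180, 182, 181, 181, 103, 83]
s 0.2 col 234 pred row 270.7 rows 259 [20, 25, 19, 13, 17, 15, 18, 15, 29, 54, 65, 64, 64, 61, 50, 25, 16, 9, 26, 62, 96, 104, 106, 103, 92]
t 0.2 col 242 pred row 192.2 rows 180 [85, 68, 83, 195, 185, 180, 179, 178, 100, 80, 63, 66, 65, 61, 143, 200, 207, 206, 206, 205, 203, 205, 204, 130, 117]
board front top edge [420.3 206.5] bottom [419.  208.8]
board front top edge [273.2 185.1] bottom [273.7 187.7]
```

Request:
move_arm --plan '[9, 5, -5, 0, 0, 2.8, 0, 9, 5, -5, 0, 0, 2.8, 0, 9, 5, -5, 0, 0, 2.8, 0, 9, 5, -5, 0, 0, 2.8, 0, 9, 5, -5, 0, 0, 0, 0, 0, 0, 0, 0, 0, 0, 0, 0, 0, 0, 0, 0, 0, 0, 0, 0, 0, 0, 0, 0, 0]'

```text
time: 11.5
eef_pos: [0.6098, -0.1208, 0.2851]
tcp_rot: [0.942, -0.042, 0.332, -0.02]
contact_force: [0.1, 0.1, -2.1]
opening: 0.06
finger_force: 98.0
```

Run:
```python
from h import *
c,M,P=pred(-3.5); print("centre",c)
s,t=cam("side"),cam("top")
# rail at d~-.14 : point where side & top lines meet (column of top at d=-.14)
r0=np.array([.6698,.0158,.29]);y=np.array([.061,.998,0]);d=-.141
for dx in(0,.003,.006):
  for dz in(-.003,0,.003):
    p=r0+d*y+[dx,0,dz]; print(dx,dz,"top row shift",(proj(t,p)-proj(t,r0+d*y))[1].round(2),"side",(proj(s,p)-proj(s,r0+d*y)).round(2))
for nm,i in(("uptip",0),("top",4),("elbow",13),("low",18),("lowtip",23)): print(nm,proj(s,P[i]).round(1),proj(t,P[i]).round(1))
rows("s",s,285,350,185,250); rows("t",t,345,385,195,275)
```

```text
t 11.5 tcp [ 609.8 -120.8  285.1] q [-0.5  -0.24  2.08  0.47  0.75  0.9 ] 
x [ 0.776 -0.092  0.624] y [-0.065 -0.996 -0.065] z [ 0.628  0.01  -0.778] F [ 0.1  0.1 -2.1] op 5.1 ff 97.98755764961243
centre [ 0.60273086 -0.1213256   0.28111809]
0 -0.003 top row shift 0.34 side [0.05 0.76]
0 0 top row shift 0.0 side [0. 0.]
0 0.003 top row shift -0.34 side [-0.05 -0.76]
0.003 -0.003 top row shift -0.73 side [-0.75  0.59]
0.003 0 top row shift -1.08 side [-0.8  -0.17]
0.003 0.003 top row shift -1.42 side [-0.85 -0.92]
0.006 -0.003 top row shift -1.81 side [-1.55  0.43]
0.006 0 top row shift -2.15 side [-1.6  -0.33]
0.006 0.003 top row shift -2.5 side [-1.65 -1.09]
uptip [301.1 205.6] [368.4 219.7]
top [306.6 203.3] [367.9 225.9]
elbow [303.  229.6] [365.1 230.6]
low [306.6 234.7] [363.9 236.9]
lowtip [313.2 233.2] [363.1 244.7]
s 201 304 309 6 | s 202 302 311 7 | s 203 301 311 5 | s 204 301 312 3 | s 205 311 311 1 | s 215 307 308 2 | s 216 307 308 2 | s 217 307 308 2 | s 218 306 308 3 | s 219 306 307 2 | s 220 305 307 3 | s 221 305 306 2 | s 222 305 306 2 | s 223 304 305 2 | s 224 305 305 1 | s 225 303 305 3 | s 226 303 304 2 | s 227 303 310 2 | s 228 302 303 2 | s 229 303 303 1 | s 230 303 304 2 | s 231 303 314 4 | s 232 311 314 4 | s 233 308 312 5 | s 234 308 312 5 | 
t 219 368 369 2 | t 220 368 369 2 | t 221 368 369 2 | t 222 368 370 3 | t 223 368 370 3 | t 224 368 370 3 | t 225 368 370 3 | t 226 368 370 3 | t 227 368 370 3 | t 228 368 370 3 | t 229 368 370 3 | t 230 368 370 3 | t 231 368 370 3 | t 232 368 369 2 | t 233 368 369 2 | t 234 369 369 1 |
```

Request:
move_arm --plan '[9, -0.5, -3.4, 0, 0, 0, 0, 9, -0.5, -3.4, 0, 0, 0, 0, 9, -0.5, -3.4, 0, 0, 0, 0, 9, -0.5, -3.4, 0, 0, 0, 0, 9, -0.5, -3.4, 0, 0, 0, 0, 0, 0, 0, 0, 0, 0, 0, 0, 0, 0, 0, 0, 0, 0]'

```text
time: 12.3
eef_pos: [0.6551, -0.1233, 0.2674]
tcp_rot: [0.942, -0.042, 0.332, -0.02]
contact_force: [-0.5, -0.8, -2.5]
opening: 0.058
finger_force: 98.1
```

Run:
```python
from h import *
c,M,P=pred(-3.5); print("centre",c)
s,t=cam("side"),cam("top")
for nm,i in(("uptip",0),("top",4),("elbow",13),("low",18),("lowtip",23)): print(nm,proj(s,P[i]).round(1),proj(t,P[i]).round(1))
rows("s",s,280,340,190,250); rows("t",t,345,385,195,275)
cv2.imwrite("pics/p7.png",np.hstack([cv2.resize(cm["color"][y:y+100,x:x+66,::-1],None,fx=6,fy=6,interpolation=2) for cm,x,y in((s,270,180),(t,335,190))]))
```

```text
t 12.3 tcp [ 655.1 -123.3  267.4] q [-0.46 -0.11  2.    0.47  0.69  0.92] 
x [ 0.776 -0.092  0.624] y [-0.065 -0.996 -0.065] z [ 0.627  0.01  -0.779] F [-0.5 -0.8 -2.5] op 5.0 ff 98.06281328201294
centre [ 0.64808914 -0.12391686  0.26343332]
uptip [289.4 207.4] [370.  205.2]
top [294.6 205.1] [369.5 211.1]
elbow [291.6 230.8] [366.7 216.7]
low [295.2 235.9] [365.5 223.1]
lowtip [301.5 234.4] [364.7 230.5]
s 203 296 296 1 | s 204 297 298 2 | s 205 298 299 2 | s 206 289 299 2 | s 218 296 296 1 | s 219 296 296 1 | s 221 294 296 3 | s 222 295 296 2 | s 224 295 295 1 | s 225 293 293 1 | s 226 293 294 2 | s 227 293 301 2 | s 228 292 292 1 | s 229 299 299 1 | s 230 291 291 1 | s 232 292 302 2 | s 233 293 302 3 | s 234 299 301 3 | s 235 297 298 2 | s 236 297 297 1 | 
t 211 371 371 1 |
```

View pics/p7.png

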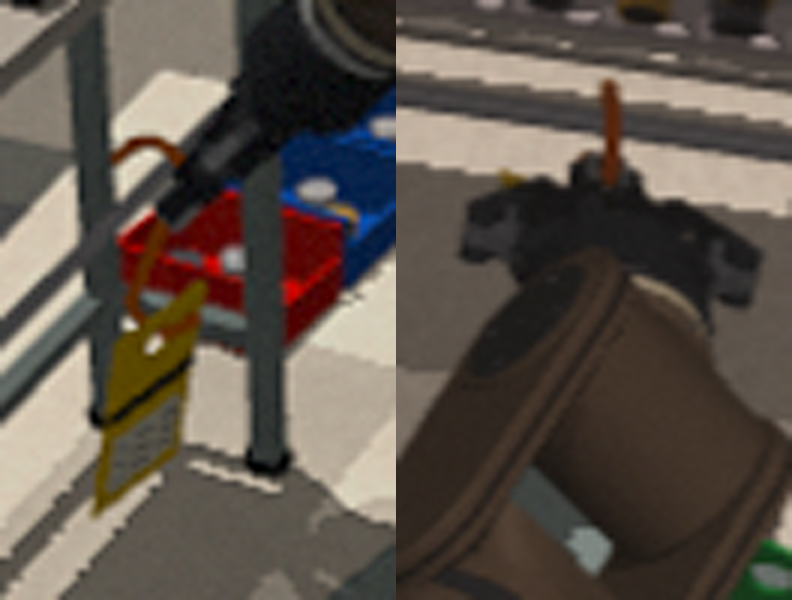

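Side view: the tag hangs on the hook's lower bend, and the upper bend's tip is above and beyond the rail. Top view: the tip is at (370,204), past the rail line at about row 209. Next I lower it onto the rail.

Request:
move_arm --plan '[3, -0.2, -4.5, 0, 0, 0, 0, 3, -0.2, -4.5, 0, 0, 0, 0, 3, -0.2, -4.5, 0, 0, 0, 0, 3, -0.1, -4.5, 0, 0, 0, 0, 2, -0.1, -4, 0, 0, 0, 0, 0, 0, 0, 0, 0, 0, 0, 0, 0, 0, 0, 0, 0, 0]'

```text
time: 13.1
eef_pos: [0.6689, -0.1243, 0.2456]
tcp_rot: [0.942, -0.042, 0.332, -0.02]
contact_force: [-0.2, 0.4, -1.9]
opening: 0.06
finger_force: 98.0
```

Request:
move_arm --plan '[0, 0, -2, 0, 0, 0, 0, 0, 0, 0, 0, 0, 0, 0, 0, 0, 0, 0, 0, 0, 0]'

```text
time: 13.4
eef_pos: [0.669, -0.1243, 0.2441]
tcp_rot: [0.942, -0.042, 0.332, -0.02]
contact_force: [-0.2, -0.7, -2.5]
opening: 0.059
finger_force: 98.1
```

Request:
move_arm --plan '[0, 0, -2, 0, 0, 0, 0, 0, 0, 0, 0, 0, 0, 0, 0, 0, 0, 0, 0, 0, 0]'

```text
time: 13.7
eef_pos: [0.6689, -0.1243, 0.2418]
tcp_rot: [0.942, -0.042, 0.332, -0.02]
contact_force: [0.4, -0.5, -2.4]
opening: 0.058
finger_force: 98.0
```

Request:
move_arm --plan '[0, 0, -2, 0, 0, 0, 0, 0, 0, 0, 0, 0, 0, 0, 0, 0, 0, 0, 0, 0, 0]'

```text
time: 14.0
eef_pos: [0.6689, -0.1242, 0.2398]
tcp_rot: [0.942, -0.042, 0.332, -0.02]
contact_force: [0.1, 0.1, -2.2]
opening: 0.061
finger_force: 98.0
```

Request:
move_arm --plan '[0, 0, -2, 0, 0, 0, 0, 0, 0, 0, 0, 0, 0, 0, 0, 0, 0, 0, 0, 0, 0]'

```text
time: 14.3
eef_pos: [0.6689, -0.1242, 0.2378]
tcp_rot: [0.942, -0.042, 0.332, -0.02]
contact_force: [0.4, 0.3, -2.5]
opening: 0.06
finger_force: 98.0
```

Request:
move_arm --plan '[0, 0, -2, 0, 0, 0, 0, 0, 0, 0, 0, 0, 0, 0, 0, 0, 0, 0, 0, 0, 0]'

```text
time: 14.6
eef_pos: [0.6689, -0.1242, 0.2357]
tcp_rot: [0.942, -0.042, 0.332, -0.02]
contact_force: [-0.3, 0.0, -2.1]
opening: 0.056
finger_force: 98.0
```

Request:
move_arm --plan '[0, 0, -2, 0, 0, 0, 0, 0, 0, 0, 0, 0, 0, 0, 0, 0, 0, 0, 0, 0, 0]'

```text
time: 14.9
eef_pos: [0.6692, -0.1244, 0.2344]
tcp_rot: [0.942, -0.042, 0.333, -0.02]
contact_force: [-0.1, 0.1, -0.9]
opening: 0.057
finger_force: 98.1
```

Run:
```python
from h import *
c,M,P=pred(-3.5); print("centre",c)
s,t=cam("side"),cam("top")
for nm,i in(("uptip",0),("top",4),("elbow",13),("low",18),("lowtip",23)): print(nm,proj(s,P[i]).round(1),proj(t,P[i]).round(1))
rows("s",s,275,340,190,260); rows("t",t,345,385,190,275)
g=cv2.cvtColor(t["color"],cv2.COLOR_RGB2GRAY)
for u in(364,378,384): print(u,g[200:220,u].tolist())
```

```text
t 14.9 tcp [ 669.2 -124.4  234.4] q [-0.45 -0.05  2.    0.5   0.62  0.88] 
x [ 0.775 -0.092  0.625] y [-0.065 -0.996 -0.065] z [ 0.628  0.009 -0.778] F [-0.1  0.1 -0.9] op 4.9 ff 98.0632558465004
centre [ 0.66214919 -0.12496079  0.23042202]
uptip [286.3 214.8] [369.6 204.1]
top [291.5 212.6] [369.1 209.9]
elbow [288.6 237.7] [366.3 215.4]
low [292.2 242.6] [365.2 221.6]
lowtip [298.4 241.2] [364.4 228.9]
s 210 291 291 1 | s 211 292 293 2 | s 212 287 294 3 | s 213 286 297 5 | s 214 286 286 1 | s 224 292 293 2 | s 225 293 293 1 | s 226 291 293 2 | s 227 291 293 3 | s 228 292 292 1 | s 230 291 291 1 | s 231 291 291 1 | s 232 290 290 1 | s 233 290 290 1 | s 234 289 289 1 | s 237 288 288 1 | s 239 289 299 4 | s 240 298 299 2 | s 241 294 298 5 | s 242 294 296 3 | 
t 205 369 369 1 | t 213 371 371 1 | 
364 [130, 172, 176, 179, 181, 103, 85, 68, 63, 73, 62, 60, 173, 182, 173, 90, 31, 23, 21, 19]
378 [84, 61, 128, 170, 175, 176, 177, 100, 83, 68, 63, 71, 63, 59, 158, 173, 177, 177, 183, 181]
384 [78, 63, 60, 142, 174, 182, 180, 181, 102, 85, 66, 61, 72, 61, 74, 172, 184, 187, 188, 186]
```

Request:
move_arm --plan '[0, 0, -0.7, 0, 0, 0, 0, 0, 0, 0, 0, 0, 0, 0, 0, 0, 0, 0, 0, 0, 10, 0, 0, 0, 0, 0, 0, 16, 0, 0, 0, 0, 0, 0, 24, 0, 0, 0, 0, 0, 0, 34, 0, 0, 0, 0, 0, 0, 44, 0, 0, 0, 0, 0, 0, 44, 0, 0, 0, 0, 0, 0, 44]'

```text
time: 15.9
eef_pos: [0.669, -0.1243, 0.2333]
tcp_rot: [0.942, -0.042, 0.332, -0.02]
contact_force: [-0.8, -0.3, -0.5]
opening: 0.515
finger_force: 0.0
```

Run:
```python
from h import *
c,M,P=pred(-3.5)
s,t=cam("side"),cam("top")
rows("s",s,275,340,190,260); rows("t",t,345,385,190,275)
```

```text
t 15.9 tcp [ 669.  -124.3  233.3] q [-0.45 -0.05  2.    0.5   0.62  0.88] 
x [ 0.776 -0.092  0.624] y [-0.065 -0.996 -0.065] z [ 0.628  0.01  -0.778] F [-0.8 -0.3 -0.5] op 44.0 ff 0.0
s 210 291 291 1 | s 211 289 294 5 | s 212 287 294 3 | s 213 286 297 5 | s 214 286 286 1 | s 228 292 292 1 | s 229 291 291 1 | s 230 291 291 1 | s 232 290 290 1 | s 236 288 288 1 | s 237 288 288 1 | s 239 289 299 4 | s 240 297 299 3 | s 241 295 296 2 | s 242 295 295 1 | 
t 205 369 369 1 | t 218 368 368 1 | t 219 365 365 1 | t 220 366 366 1 |
```

Released. The hook stayed in place on the rail. Retreating along the tool axis.

Request:
move_arm --plan '[-6.3, 0, 7.8, 0, 0, 0, 44, -6.3, 0, 7.8, 0, 0, 0, 44, -6.3, 0, 7.8, 0, 0, 0, 44, -6.3, 0, 7.8, 0, 0, 0, 44, -12, 0, 14, 0, 0, 0, 44, -15, 0, 15, 0, 0, 0, 44, -20, 0, 12, 0, 0, 0, 44, -30, 0, 5, 0, 0, 0, 44, -30, 0, 0, 0, 0, 0, 44, -20, 0, 0, 0, 0, 0, 44, 0, 0, 0, 0, 0, 0, 44, 0, 0, 0, 0, 0, 0, 44]'

```text
time: 17.2
eef_pos: [0.5168, -0.1246, 0.3115]
tcp_rot: [0.942, -0.042, 0.333, -0.019]
contact_force: [0.9, 0.1, -0.3]
opening: 0.514
finger_force: 0.0
```

Request:
move_arm --plan '[0, 0, 0, 0, 0, 0, 44, 0, 0, 0, 0, 0, 0, 44, 0, 0, 0, 0, 0, 0, 44, 0, 0, 0, 0, 0, 0, 44, 0, 0, 0, 0, 0, 0, 44, 0, 0, 0, 0, 0, 0, 44, 0, 0, 0, 0, 0, 0, 44, 0, 0, 0, 0, 0, 0, 44, 0, 0, 0, 0, 0, 0, 44, 0, 0, 0, 0, 0, 0, 44, 0, 0, 0, 0, 0, 0, 44, 0, 0, 0, 0, 0, 0, 44]'

```text
time: 18.4
eef_pos: [0.5167, -0.1243, 0.3105]
tcp_rot: [0.942, -0.042, 0.332, -0.02]
contact_force: [0.1, 0.2, -0.9]
opening: 0.515
finger_force: 0.0
```

Run:
```python
from h import *
pred(-3.5)
for k in range(3):
    s,t=cam("side"),cam("top")
    o=[]
    for cm,x0,x1,y0,y1 in((s,275,312,195,275),(t,345,390,190,240)):
        hsv=cv2.cvtColor(cm["color"],cv2.COLOR_RGB2HSV)[y0:y1,x0:x1]
        for lo,hi in(((6,170,70),(17,255,255)),((19,170,70),(32,255,255))):
            m=cv2.moments(cv2.inRange(hsv,lo,hi),True); o.append((m["m00"],round(m["m10"]/max(m["m00"],1)+x0,2),round(m["m01"]/max(m["m00"],1)+y0,2)))
    print(o)
rows("s",s,275,312,195,275)
```

```text
t 18.4 tcp [ 516.7 -124.3  310.5] q [-0.63 -0.5   2.22  0.5   0.92  0.82] 
x [ 0.776 -0.092  0.624] y [-0.065 -0.996 -0.065] z [ 0.628  0.01  -0.778] F [ 0.1  0.2 -0.9] op 44.0 ff 0.0
[(102.0, 293.06, 224.16), (283.0, 292.77, 250.84), (62.0, 368.13, 216.45), (186.0, 364.98, 224.85)]
[(101.0, 293.21, 224.22), (284.0, 292.81, 250.94), (63.0, 368.11, 216.48), (185.0, 365.22, 224.72)]
[(99.0, 293.22, 224.48), (282.0, 292.85, 250.64), (63.0, 368.14, 216.29), (184.0, 365.04, 224.83)]
s 210 291 291 1 | s 212 287 288 2 | s 213 286 297 4 | s 222 295 296 2 | s 229 291 291 1 | s 236 288 288 1 | s 239 290 299 2 | s 242 295 295 1 |
```

Request:
move_arm --plan '[-5, 0, 0, 0, 0, 0, 44, 0, 0, 0, 0, 0, 0, 44, 0, 0, 0, 0, 0, 0, 44, 0, 0, 0, 0, 0, 0, 44, 0, 0, 0, 0, 0, 0, 44, 0, 0, 0, 0, 0, 0, 44, 0, 0, 0, 0, 0, 0, 44, 0, 0, 0, 0, 0, 0, 44, 0, 0, 0, 0, 0, 0, 44, 0, 0, 0, 0, 0, 0, 44, 0, 0, 0, 0, 0, 0, 44, 0, 0, 0, 0, 0, 0, 44]'

```text
time: 19.9
eef_pos: [0.5117, -0.1243, 0.3104]
tcp_rot: [0.942, -0.042, 0.332, -0.02]
contact_force: [-0.8, 0.0, 0.3]
opening: 0.516
finger_force: 0.0
```

Request:
move_arm --plan '[0, 0, 0, 0, 0, 0, 44, 0, 0, 0, 0, 0, 0, 44, 0, 0, 0, 0, 0, 0, 44, 0, 0, 0, 0, 0, 0, 44, 0, 0, 0, 0, 0, 0, 44, 0, 0, 0, 0, 0, 0, 44, 0, 0, 0, 0, 0, 0, 44, 0, 0, 0, 0, 0, 0, 44, 0, 0, 0, 0, 0, 0, 44, 0, 0, 0, 0, 0, 0, 44, 0, 0, 0, 0, 0, 0, 44, 0, 0, 0, 0, 0, 0, 44]'

```text
time: 21.1
eef_pos: [0.5117, -0.1243, 0.3104]
tcp_rot: [0.942, -0.042, 0.332, -0.02]
contact_force: [0.2, -0.5, -0.2]
opening: 0.516
finger_force: 0.0
```

Run:
```python
from h import *
for k in range(6):
    s=cam("side")
    hsv=cv2.cvtColor(s["color"],cv2.COLOR_RGB2HSV)[195:275,275:312]; m=cv2.moments(cv2.inRange(hsv,(19,170,70),(32,255,255)),True); print(m["m00"],round(m["m10"]/m["m00"]+275,2),round(m["m01"]/m["m00"]+195,2))
t=cam("top")
for n,cm in(("s",s),("t",t)):
    m=cv2.inRange(cv2.cvtColor(cm["color"],cv2.COLOR_RGB2HSV),(55,150,60),(80,255,255));k,_,q,ce=cv2.connectedComponentsWithStats(m);print(n,"green",[(q[i].tolist(),ce[i].round(1).tolist()) for i in range(1,k) if q[i,4]>25])
print(order.sign_off())
```

```text
283.0 292.95 250.86
283.0 292.84 250.7
281.0 292.79 250.71
284.0 292.84 250.79
281.0 292.86 250.73
284.0 292.83 250.9
s green [([212, 162, 11, 11, 100], [217.1, 167.1]), ([340, 231, 21, 27, 208], [349.6, 244.3]), ([346, 252, 14, 19, 48], [351.7, 258.7])]
t green [([256, 124, 14, 14, 143], [262.7, 130.6]), ([392, 279, 20, 18, 143], [402.8, 288.2]), ([395, 297, 10, 9, 28], [400.6, 300.1])]
the job is handed in; nothing more can be done
None
```

The yellow tag hangs still on the S-hook from the rail below the red-lamp unit, and the job was handed in at about 21 s; the sign-off gave no verdict.

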